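# Release the pallet stop and slide a pallet to the next station

## Task

Press the orange release bar down with a fingertip and keep it down while you push the pallet along its track, over the lowered stop pin, until it is fully home against the black end block and the stop pin springs up again behind it. Only press and push: do not lift the pallet, do not touch the camera module that sits in it, and leave the other things on the bench where they are. Finish with the hand clear of everything.

Things in the scene. Friction and masses are not known exactly. Their poses are not given: they have to be found in the camera images.
- track: Fixed aluminium pallet track, 300 mm long (x -200 to +100), 92 mm wide. Origin: on the table, on the centre line, level with the stop pin; x is the way the pallet slides, y across, z up. Deck 30 mm above the table. Steel guides (inner faces y = -37, +37) with lips over the pallet's flanges, reaching in to y = -32, +32, lip top 37.5 mm above the table. Its release bar is on the -y side.
- pallet: Loose champagne-coloured pallet. Origin: centre of its underside, on the deck; x as the track's. Flange 80 x 72 x 4 mm, above it a nest block 80 long, 58 wide, top 26 mm above the deck. 0.2 to 0.45 kg; a few newtons slide it. Origin starts at track x = -69 to -49; stopped by the pin it is at -45, home at +48 (mm).
- module: Loose black round camera module, 34 mm diameter, 18 mm high, seated in an 8 mm deep round recess of the pallet, 14 mm ahead of the pallet's centre; it stands 10 mm above the nest block. Origin: centre of its underside. It must stay seated and is not to be touched.
- release_bar: Orange flat bar of the spring stop, 170 mm long (track x -150 to +20), 24 mm wide (track y -58 to -34), 4 mm thick, over the guide on the robot's side; 5 mm of space between it and the side of the nest block. Origin: middle of its top face, 54 mm above the table when up (locks), 42 mm when bottomed. Goes straight down, rigid with the pin; a finger may slide along it.
- pin_top (a point): Centre of the top of the stop pin, 10 mm in diameter, at track x = 0, y = -22; 8 mm above the deck when up. Press the bar down 9 to 12 mm (flush at 8) to let the pallet pass; spring about 3 N at the top, 6 N at the bottom. Once over the pin the pallet keeps it down; with the pallet home the pin springs up behind it as soon as nothing holds bar or pin down.
- tray: Bystander: black open tray 200 x 150 mm, 36 mm high, with four finished nests, on the far side of the track. Origin: centre of its underside.
- driver: Bystander: screwdriver with blue handle, about 150 mm long, lying between the track and the robot. Origin: centre of its underside.
- bottle: Bystander: white bottle with blue cap, 40 mm diameter, 85 mm high, beyond the end block. Origin: centre of its underside.
- spare: Bystander: a second, loose black camera module, 34 mm diameter, 18 mm high, standing on the table beyond the end block. Origin: centre of its underside.
- end_face (a point): Middle of the face of the black end block that closes the track, at track x = +88, y = 0, 41 mm above the table. The block is 64 mm wide, its top 54 mm above the table. The pallet is home when its front face is against this face.
- rear_face (a point): Middle of the pallet's flat upright rear face (58 mm wide, reaching from 4 to 26 mm above the deck), 40 mm behind its centre and 15 mm above the deck: where to push.
Mind the look-alikes: they are no part of the job. What is shaped like the pallet but green is not meant.

How it is judged:
By the outcome, as a careful person would: the job done as asked, in the order asked, and still so for the second after the job is handed in, with the robot touching nothing.
It also fails if it takes over 32 s, if anything falls off the work surface, if the arm or the gripper's body presses on something with over 40 N, if the wrist force passes 120 N, or if a joint passes its speed limit or range.

## Robot

A 7-joint arm with a two-finger parallel gripper is mounted at the origin on the work surface. World frame = base frame: x ahead of the robot, y to its left, z up, the work surface at z = 0. Lengths are in m, angles in rad, forces in N, time in s.
With the tool pointing down it reaches from about 0.425 to 1.025 m from the base axis. Payload 3.6 kg.
Tool frame: the origin (TCP) lies where the fingers leave the gripper's body, on its centre line; the fingertips stand 73 mm ahead of it and the grasp point (between the pads) lies 54 mm ahead of it; z points along the fingers, y is the direction in which the jaws open and shut (so a half turn about z gives the same grasp; the last joint's range is limited). The gripper opens to 85 mm and grips with 20 to 120 N. Pads are 22 mm wide; open, the fingers measure 114 mm over their backs; the gripper's body (76 mm by 85 mm) begins 54 mm behind the grasp point. The pads swing forward as they close: fully open they stand 13 mm farther back than shut.
Start: joints at [-1.319, 0.591, 0.048, 1.609, -0.033, 0.943, -0.034], TCP at [0.245, 0.682, 0.304] pointing down, gripper open.
Joint ranges: [-2.69, 2.69], [-0.47, 2.24], [-1.27, 1.36], [0.19, 2.51], [-1.53, 4.68], [0.08, 2.07], [-3.09, 3.09]. Speed limits (rad/s): [2.57, 2.57, 3.14, 3.14, 3.14, 3.14, 3.14].

## Interface

Orientations are given as a rotation vector (axis times angle).
In Python, from rig import arm, eyes gives the robot as it stands.
- The arm moves only by the tool send_rows, never from a script. Its argument "targets" is a list that holds one entry, the list of rows, each a list of 7 numbers: the turn, a rotation vector about the world's x, y, z in degrees, then the shift along the world's x, y, z in cm, then the finger opening in cm, from 0 to 8.54. In form: [[[wx, wy, wz, x, y, z, claw], ...]]. A call has 1 to 5 rows; each row shifts and turns the pose as measured when the row begins; what a row does not reach is not made up. A row lasts 1/10 s, in which the tool goes at most 50 mm and 8.59 degrees, less where a joint would pass 70% of its speed; a pose out of reach is approached as far as the arm can. A call is refused whole if a number of a shift passes 5 or a number of a turn 8.59, either way. A call with a gripper value outside its range is refused whole. The fingers move at their own pace and stop on an object; "force" is the grip in N (left out, the last holds). Time passes only in rows, so rows that do not move let the fingers close. It gives the time, the measured TCP pose, the force and the opening at its end, in the units of the state.
- arm.observe(): the state, without advancing time (a new reading comes with each control period).
- eyes.snapshot(name): name is "scene" or "top" or "wrist"; returns the picture (480x640x3 uint8, red, green, blue); there is no depth.
- eyes.camera_info(name): a dict with "fx", "fy", "cx", "cy" (pixels), "view" (4x4, takes a point from world to camera coordinates). Camera axes: x right, y down, z forward; pixel columns grow to the right and rows downward; lengths in m; the calibration is good to about 2 mm. A picture is of the moment at which its call begins: read the wrist's pose just before it. camera_info takes no time and is no camera call; for the wrist camera it gives the pose at the moment of the call.
- arm.close_job(): hands the job in, once; it reports no verdict.
The state is a dict: "time_s": time; "joint_pos": joint angles; "dq": joint speeds; "joint_efforts": joint torques, N m; "eef_pos": TCP position; "tool_rot": TCP orientation; "force": force on the tool from outside, world axes, zero at the start; "moment": the same for the moment, N m; "gripper_width": finger opening in m.
Only numpy, scipy, OpenCV 4.12 (cv2) and the standard library are available. Lean on these libraries where they do the work, as an engineer would, in place of code of your own. Each camera call takes 0.05 s, during which the arm holds its last target. There are 200 camera calls.

## Working session

There is one attempt and no reset: what is moved stays moved. The work goes in short steps, Python scripts to look and compute and a tool call to move; the robot and the scene stay as the last step left them, time stands still between calls to the robot, and variables do not carry over. Pictures are saved under pics/ and viewed, about 8 in all and at most 12, crops included, and the job is handed in when it is done.

Besides the shell and the picture viewer there is one more tool, called after "Emit:" as name(argument=value, ...) on one line, values as JSON. send_rows: Moves the arm, as the interface text tells. Its arguments: {"type":"object","properties":{"targets":{"type":"array","items":{"type":"array","items":{"type":"array","items":{"type":"number"}}}},"force":{"type":"number"}},"required":["targets"]}

```bash
ls; mkdir -p pics
python3 - <<'E'
from rig import arm, eyes
import cv2, numpy as np
np.set_printoptions(precision=4,suppress=True)
s=arm.observe(); print(s['time_s'],s['eef_pos'],s['tool_rot'],s['gripper_width'],s['force'])
for n in('scene','top'):
    cv2.imwrite(f'pics/{n}0.png',eyes.snapshot(n)[:,:,::-1]); print(n,eyes.camera_info(n))
E
```

```text
pics
0.0 [0.2448 0.6817 0.3027] [-0.5388 -3.0948  0.0035] 0.085477881285779 [-0.376  -0.1713 -0.2557]
scene {'fx': 528.0407267164334, 'fy': 528.0407267164334, 'cx': 317.77994250676045, 'cy': 243.0958345379631, 'view': array([[-0.6808,  0.7322,  0.0196,  0.3811],
       [ 0.4714,  0.4585, -0.7533, -0.1978],
       [-0.5606, -0.5036, -0.6573,  1.1754],
       [ 0.    ,  0.    ,  0.    ,  1.    ]])}
top {'fx': 461.72905194613844, 'fy': 461.72905194613844, 'cx': 317.0541784218178, 'cy': 237.76014020962205, 'view': array([[-0.1404, -0.9901,  0.0036,  0.0617],
       [-0.9689,  0.1366, -0.2064,  0.5754],
       [ 0.2039, -0.0325, -0.9785,  0.6317],
       [ 0.    ,  0.    ,  0.    ,  1.    ]])}
```

View pics/scene0.png

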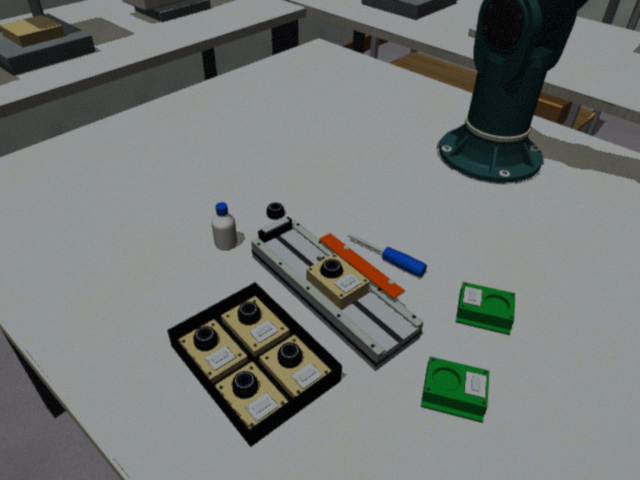

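View pics/top0.png

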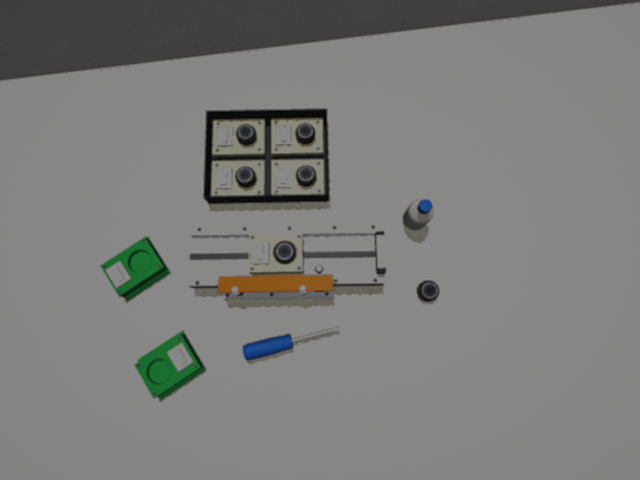

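The scene view shows the track with the pallet at about (338,278) and the orange bar on its robot side. The top view shows the bar at about (219–333, 275–292), the pallet at (249–303, 234–273), the module at (285,252) and the end block at (380,252). The driver lies below the bar. Next I'll fit the track's pose.

```bash
cat > h.py <<'E'
import numpy as np, cv2
def proj(ci,P):
    v=np.array(ci['view']); c=np.asarray(P)@v[:3,:3].T+v[:3,3]
    return np.c_[ci['fx']*c[:,0]/c[:,2]+ci['cx'],ci['fy']*c[:,1]/c[:,2]+ci['cy']]
def back(ci,uv,z):
    v=np.array(ci['view']);R,t=v[:3,:3],v[:3,3]
    d=np.c_[(np.array(uv)[:,0]-ci['cx'])/ci['fx'],(np.array(uv)[:,1]-ci['cy'])/ci['fy'],np.ones(len(uv))]@R
    o=-R.T@t; return o+d*((z-o[2])/d[:,2])[:,None]
E
python3 - <<'E'
from rig import eyes
from h import *
np.set_printoptions(precision=4,suppress=True)
for n in('top','scene'):
    im=cv2.imread(f'pics/{n}0.png'); ci=eyes.camera_info(n)
    hsv=cv2.cvtColor(im,cv2.COLOR_BGR2HSV)
    m=cv2.inRange(hsv,(5,180,100),(18,255,255)); ys,xs=np.nonzero(m)
    P=back(ci,np.c_[xs,ys],.054)[:,:2]
    r=cv2.minAreaRect((P*1000).astype(np.float32)); print(n,'bar',r,P.mean(0))
    m=cv2.inRange(hsv,(15,25,110),(35,140,255)); k,l,st,c=cv2.connectedComponentsWithStats(m)
    for i in range(1,k):
        if st[i][4]>200:
            ys,xs=np.nonzero(l==i); Q=back(ci,np.c_[xs,ys],.056)[:,:2]
            print(' champ',c[i],st[i][4],cv2.minAreaRect((Q*1000).astype(np.float32)))
t=eyes.camera_info('top')
print('module(top)',back(t,[(285,251.5)],.066),'endblk top',back(t,[(376,233),(376,272)],.054), 'pin',back(t,[(319,268)],.038))
im=cv2.imread('pics/top0.png')[215:310,180:400]
cv2.imwrite('pics/crop0.png',cv2.resize(im,None,fx=3.6,fy=3.6,interpolation=cv2.INTER_CUBIC))
E
```

```text
top bar ((520.2868041992188, 51.48595428466797), (168.3957061767578, 22.050376892089844), 82.68124389648438) [0.5205 0.0511]
 champ [302.254  132.6278] 618 ((746.6909790039062, -11.658546447753906), (79.53329467773438, 55.93556594848633), 83.08181762695312)
 champ [238.5262 137.6473] 859 ((757.9697875976562, 81.20087432861328), (79.14168548583984, 56.173194885253906), 83.31205749511719)
 champ [227.3309 176.9461] 538 ((691.6510620117188, 93.93037414550781), (70.81134796142578, 53.69730758666992), 82.00963592529297)
scene bar ((522.2483520507812, 51.3908805847168), (168.2919464111328, 23.59210968017578), 82.8652572631836) [0.5233 0.0564]
 champ [20.434  27.1041] 394 ((433.42449951171875, -1314.8106689453125), (80.32085418701172, 130.67422485351562), 2.520716428756714)
 champ [336.8093 275.6522] 713 ((566.213134765625, 44.35227584838867), (80.53726959228516, 58.117164611816406), 83.14408874511719)
 champ [254.3271 325.1195] 1021 ((715.5104370117188, 24.421043395996094), (79.19461059570312, 57.58192825317383), 83.06221771240234)
 champ [212.8286 349.8691] 1062 ((782.8426513671875, 16.33566665649414), (79.09471893310547, 55.30683135986328), 83.13471984863281)
 champ [292.6324 364.9903] 1129 ((726.0435180664062, 112.51782989501953), (74.24856567382812, 57.723575592041016), 83.33161926269531)
 champ [249.769  393.0817] 1199 ((793.4285278320312, 104.41596984863281), (74.23020935058594, 55.49660873413086), 83.02687072753906)
module(top) [[0.5632 0.0304 0.066 ]] endblk top [[ 0.5744 -0.1091  0.054 ]
 [ 0.5157 -0.0992  0.054 ]] pin [[ 0.5358 -0.0165  0.038 ]]
```

View pics/crop0.png

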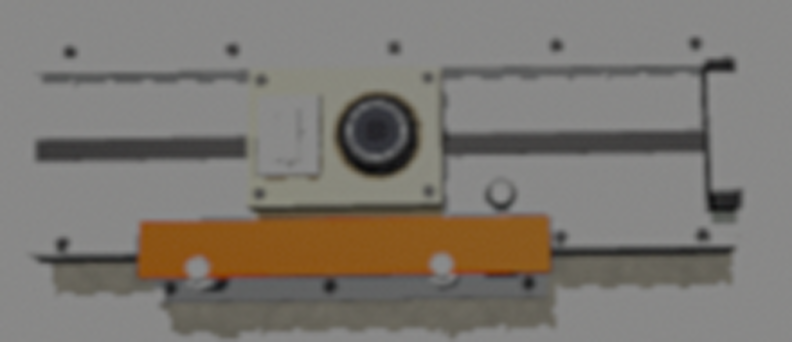

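Estimated pose: track origin at (0.559, -0.019), x axis at -97.1°, pallet at about -63.5, rear face at about -103.5. Now I'll move above the place behind the pallet.

Emit:
send_rows(targets=[[[0, 0, -8.5, 2.4, -4.5, 0, 3.2], [0, 0, -8.5, 2.4, -4.5, 0, 3.2], [0, 0, -8.5, 2.4, -4.5, 0, 3.2], [0, 0, -8.5, 2.4, -4.5, 0, 3.2], [0, 0, -8.5, 2.4, -4.5, 0, 3.2]]], force=40)

```text
time_s: 0.6
eef_pos: [0.3552, 0.4636, 0.2999]
tool_rot: [-1.626, -2.681, -0.004]
force: [1.2, -0.4, 0.0]
gripper_width: 0.0318
```

Emit:
send_rows(targets=[[[0, 0, -8.5, 2.4, -4.5, 0, 3.2], [0, 0, -8.5, 2.4, -4.5, 0, 3.2], [0, 0, -8.5, 2.4, -4.5, 0, 3.2], [0, 0, -8.5, 2.4, -4.5, 0, 3.2], [0, 0, 0, 2.4, -4.5, 0, 3.2]]])

```text
time_s: 1.1
eef_pos: [0.4701, 0.242, 0.2992]
tool_rot: [-2.348, -2.079, -0.004]
force: [0.1, 0.4, 0.5]
gripper_width: 0.0323
```

Emit:
send_rows(targets=[[[0, 0, 0, 2.4, -4.5, -3, 3.2], [0, 0, 0, 2.4, -4.5, -3, 3.2], [0, 0, 0, 0, 0, 0, 3.2]]])

```text
time_s: 1.4
eef_pos: [0.5138, 0.1574, 0.2493]
tool_rot: [-2.365, -2.068, -0.009]
force: [-0.5, -0.0, 0.8]
gripper_width: 0.0321
```

Emit:
send_rows(targets=[[[0, 0, 0.5, 2.1, -2.3, -4, 3.2], [0, 0, 0, 2.1, -2.3, -4, 3.2], [0, 0, 0, 0, 0, 0, 3.2]]])

```text
time_s: 1.7
eef_pos: [0.5549, 0.1141, 0.1718]
tool_rot: [-2.355, -2.077, -0.011]
force: [-0.9, 0.9, -0.7]
gripper_width: 0.032
```

```bash
cat >> h.py <<'E'
a=np.radians(-97.1);U=np.array([np.cos(a),np.sin(a)]);V=np.array([-U[1],U[0]]);O=np.array([.5589,-.0188])
def trk(p): d=np.array(p)[:2]-O; return np.array([d@U,d@V])*1000
def wld(x,y): return O+U*x/1000+V*y/1000
E
python3 - <<'E'
from rig import arm,eyes
from h import *
s=arm.observe(); print(s['time_s'],s['eef_pos'],s['tool_rot'],trk(s['eef_pos']))
for n in ('wrist','scene'):
    ci=eyes.camera_info(n); im=eyes.snapshot(n)[:,:,::-1].copy(); cv2.imwrite(f'pics/{n}1.png',im)
    L=lambda pts,z:[np.r_[wld(x,y),z] for x,y in pts]
    for pts,z,c in(([(-150,-58),(20,-58),(20,-34),(-150,-34)],.054,(255,0,0)),([(-103.5,-29),(-23.5,-29),(-23.5,29),(-103.5,29)],.056,(0,0,255))):
        cv2.polylines(im,[proj(ci,L(pts,z)).astype(int)],True,c,1)
    if n=='scene': im=cv2.resize(im[180:380,240:460],None,fx=3,fy=3,interpolation=cv2.INTER_CUBIC)
    cv2.imwrite(f'pics/{n}1o.png',im)
E
```

```text
1.7 [0.5549249  0.11413541 0.17177527] [-2.35545659 -2.07748678 -0.01119665] [-131.42472723  -20.37563362]
```

View pics/wrist1o.png

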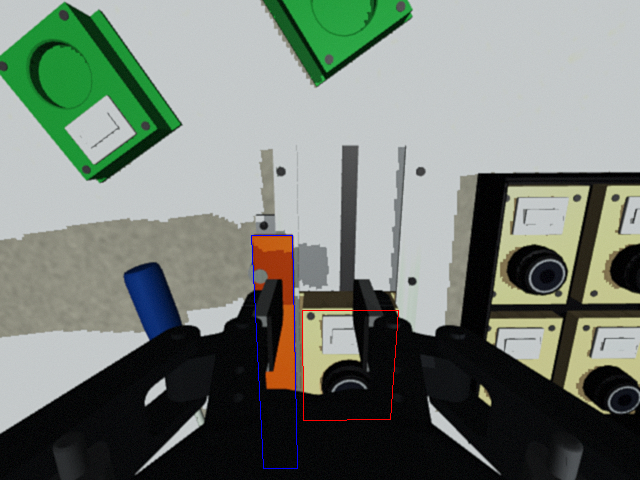

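View pics/scene1o.png

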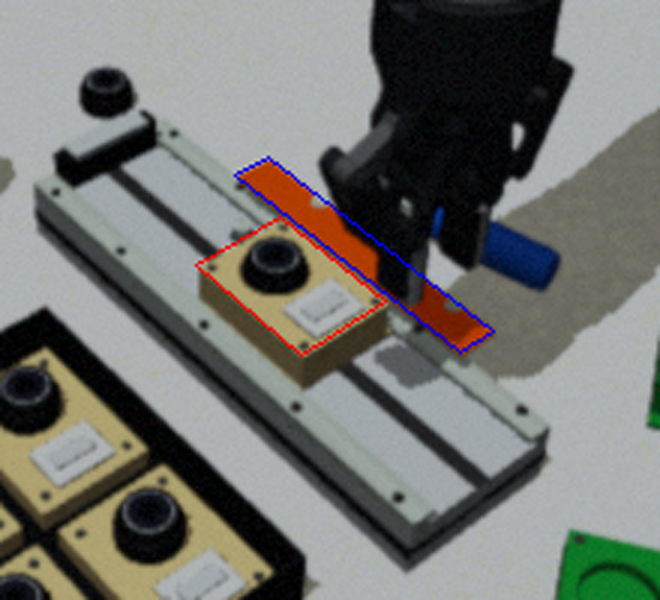

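The overlays match in both pictures: bar in blue, nest in red. The wrist view shows a pale guide post at the bar's outer edge, pixel (260,277), taking up track y of about -58 to -49. I'll therefore press on the inner half of the bar with narrower jaws.

Emit:
send_rows(targets=[[[0, 0, 0, 0.1, -0.9, -1, 2.6], [0, 0, 0, 0, 0, -1.3, 2.6], [0, 0, 0, 0, 0, -1.3, 2.6], [0, 0, 0, 0, 0, 0, 2.6]]])

```text
time_s: 2.2
eef_pos: [0.5546, 0.1135, 0.1394]
tool_rot: [-2.342, -2.09, -0.026]
force: [-0.7, -0.5, 0.4]
gripper_width: 0.0255
```

```bash
cat > look.py <<'E'
from rig import arm,eyes
from h import *
import sys
s=arm.observe(); T=s['eef_pos']; print(s['time_s'],T,s['tool_rot'],trk(T),s['gripper_width'],s['force'])
E
python3 - <<'E'
from look import *
im=eyes.snapshot('wrist')[:,:,::-1].copy(); ci=eyes.camera_info('wrist')
for pts,z,c in(([(-150,-58),(20,-58),(20,-34),(-150,-34)],.054,(255,0,0)),([(-103.5,-29),(-23.5,-29),(-23.5,29),(-103.5,29)],.056,(0,0,255))):
    cv2.polylines(im,[proj(ci,[np.r_[wld(x,y),z] for x,y in pts]).astype(int)],True,c,1)
cv2.imwrite('pics/wrist2.png',cv2.resize(im[180:400,180:480],None,fx=2.6,fy=2.6,interpolation=cv2.INTER_CUBIC))
E
```

```text
2.2 [0.55455204 0.11353147 0.13941215] [-2.34164888 -2.09001246 -0.02622863] [-130.77932797  -20.67098698] 0.02549121324095683 [-0.67356141 -0.50250449  0.35845371]
```

View pics/wrist2.png

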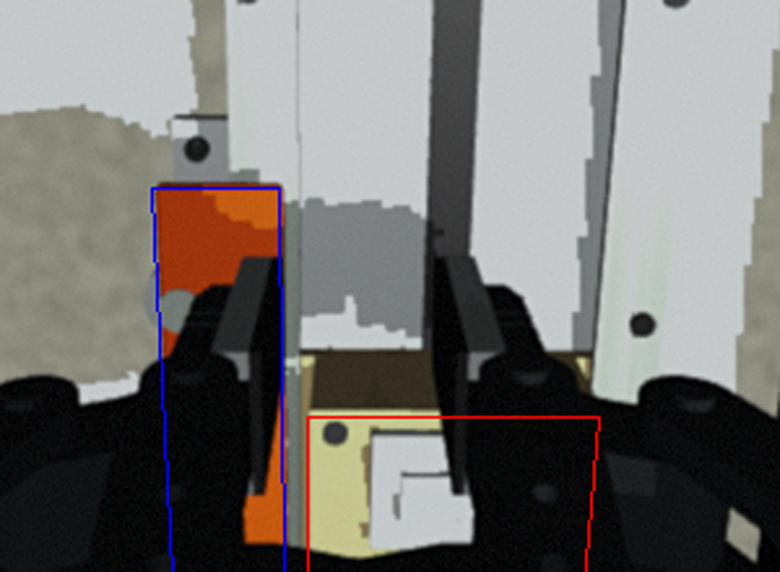

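The jaws stand as planned over the bar's inner half, with the second finger behind the rear face. But the sideways shift came out short, so I'll correct it along with a slight tilt.

Emit:
send_rows(targets=[[[-0.6, 0.7, -0.6, -0.3, -0.8, 0, 2.6], [0, 0, 0, 0, 0, 0, 2.6]]])

```text
time_s: 2.45
eef_pos: [0.5517, 0.1058, 0.1404]
tool_rot: [-2.352, -2.078, -0.001]
force: [0.5, -0.8, 0.4]
gripper_width: 0.0262
```

```bash
python3 -c "import look"
```

```text
2.45 [0.55167719 0.10578848 0.1403705 ] [-2.35221024e+00 -2.07824519e+00 -1.31379848e-03] [-122.74038083  -22.5667496 ] 0.026195154809222375 [ 0.46141353 -0.7793605   0.39608218]
```

Emit:
send_rows(targets=[[[0, 0, 0, 0, 0, -0.6, 2.6], [0, 0, 0, 0, 0, -0.4, 2.6], [0, 0, 0, 0, 0, 0, 2.6]]])

```text
time_s: 2.75
eef_pos: [0.5522, 0.1058, 0.1305]
tool_rot: [-2.353, -2.079, -0.004]
force: [0.1, 0.2, -0.2]
gripper_width: 0.0258
```

Emit:
send_rows(targets=[[[0, 0, 0, 0, 0, -0.4, 2.6], [0, 0, 0, 0, 0, 0, 2.6]]])

```text
time_s: 2.95
eef_pos: [0.5526, 0.1059, 0.1263]
tool_rot: [-2.353, -2.079, -0.005]
force: [-1.0, 0.1, 3.1]
gripper_width: 0.0263
```

Emit:
send_rows(targets=[[[0, 0, 0, 0, 0, -0.4, 2.6], [0, 0, 0, 0, 0, 0, 2.6]]])

```text
time_s: 3.15
eef_pos: [0.5526, 0.1059, 0.1225]
tool_rot: [-2.353, -2.078, -0.005]
force: [0.3, -0.2, 4.0]
gripper_width: 0.0264
```

```bash
python3 -c "import look"
```

```text
3.15 [0.55262963 0.10586011 0.12251032] [-2.35322171 -2.07847283 -0.00491965] [-122.92917846  -21.63046143] 0.02639520095405563 [ 0.25491573 -0.21204961  4.01697793]
```

Contact came at z ≈ 0.1265 with about 3 N. I'll press on to about 10.5 mm depth.

Emit:
send_rows(targets=[[[0, 0, 0, -0.1, 0, -0.4, 2.6], [0, 0, 0, 0, 0, -0.2, 2.6], [0, 0, 0, 0, 0, 0, 2.6]]])

```text
time_s: 3.45
eef_pos: [0.5525, 0.1059, 0.1171]
tool_rot: [-2.354, -2.079, -0.008]
force: [-0.7, 1.0, 5.4]
gripper_width: 0.0261
```

Run:
```python
from look import *
im=eyes.snapshot('scene')[:,:,::-1]
cv2.imwrite('pics/scene2.png',cv2.resize(im[200:360,260:440],None,fx=3.7,fy=3.7,interpolation=cv2.INTER_CUBIC))
```

```text
3.45 [0.55245364 0.1058558  0.11705636] [-2.3540397  -2.07883039 -0.00781847] [-122.90315373  -21.80456789] 0.026135473647384236 [-0.70179472  1.02023907  5.41230359]
```

View pics/scene2.png

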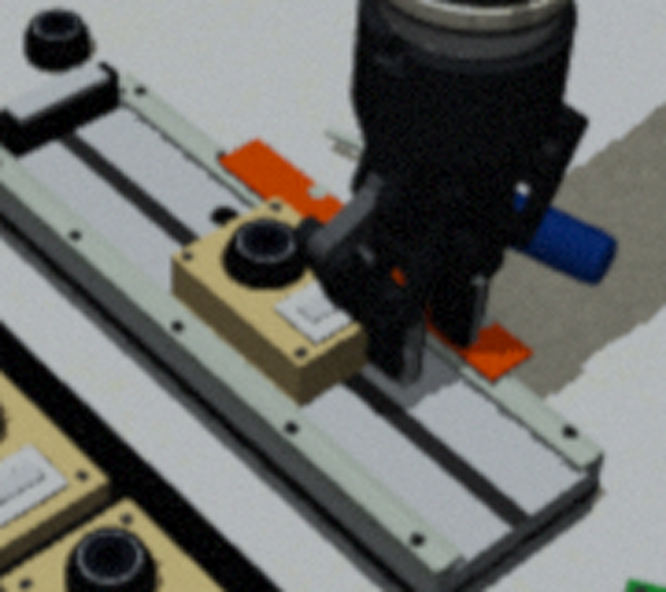

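The bar is down and the pin is flush (hole seen at (222,215)). One finger is on the bar, the other behind the rear face and clear of the module. Now I push.

Emit:
send_rows(targets=[[[0, 0, 0, -0.1, -0.6, -0.05, 2.6], [0, 0, 0, -0.1, -0.6, 0, 2.6], [0, 0, 0, -0.1, -0.6, 0, 2.6]]])

```text
time_s: 3.8
eef_pos: [0.5513, 0.0941, 0.1174]
tool_rot: [-2.347, -2.082, -0.02]
force: [0.5, 4.3, 3.9]
gripper_width: 0.026
```

```bash
python3 -c "import look"
```

```text
3.8 [0.55133434 0.09410867 0.11744158] [-2.34680523 -2.0816106  -0.0199117 ] [-111.10775285  -21.46332872] 0.025963768293189138 [0.53914817 4.3116757  3.85799278]
```

Emit:
send_rows(targets=[[[-0.5, 0.5, -0.2, -0.1, -0.5, -0.15, 2.6], [0, 0, 0, -0.1, -0.6, -0.05, 2.6], [-0.2, 0.2, 0, -0.1, -0.6, -0.05, 2.6]]])

```text
time_s: 4.1
eef_pos: [0.551, 0.0851, 0.1165]
tool_rot: [-2.341, -2.082, -0.009]
force: [1.5, 6.1, 7.4]
gripper_width: 0.026
```

```bash
python3 -c "import look"
```

```text
4.1 [0.55099033 0.08512735 0.11647345] [-2.34138639 -2.08196679 -0.00915038] [-102.15278273  -20.69458945] 0.02597822810114614 [1.47897581 6.10341217 7.36228797]
```

Emit:
send_rows(targets=[[[-0.2, 0.3, -0.3, -0.2, -0.7, -0.1, 2.6], [-0.2, 0.2, -0.2, -0.15, -0.7, -0.05, 2.6], [-0.2, 0.2, 0, -0.1, -0.7, -0.05, 2.6], [-0.2, 0.2, 0, -0.1, -0.7, -0.05, 2.6]]])

```text
time_s: 4.5
eef_pos: [0.55, 0.0697, 0.1163]
tool_rot: [-2.335, -2.079, -0.002]
force: [0.4, 7.4, 6.7]
gripper_width: 0.026
```

```bash
python3 -c "import look"
```

```text
4.5 [0.55000601 0.06968005 0.11634621] [-2.33471335e+00 -2.07926754e+00 -1.62646513e-03] [-86.70227226 -19.7620534 ] 0.025967490748928793 [0.37305702 7.36853613 6.65209282]
```

```bash
cat >> look.py <<'E'
from scipy.spatial.transform import Rotation as Ro
R=Ro.from_rotvec(s['tool_rot']).as_matrix(); z=R[:,2]
print('turn fix deg wx,wy,wz',np.degrees([z[1]*-1,z[0],np.radians(-7.1)-np.arctan2(R[1,1],R[0,1])]).round(2),'tip trk',trk(T[:2]+.0725*z[:2]).round(1),'tip z',(T[2]+.0725*z[2]).round(4))
E
python3 -c "import look"
```

```text
4.5 [0.55000601 0.06968005 0.11634621] [-2.33471335e+00 -2.07926754e+00 -1.62646513e-03] [-86.70227226 -19.7620534 ] 0.025967490748928793 [0.37305702 7.36853613 6.65209282]
turn fix deg wx,wy,wz [-0.69 -0.54 -0.48] tip trk [-87.5 -20.5] tip z 0.0439
```

Emit:
send_rows(targets=[[[-0.6, -0.5, 0, -0.35, -0.7, -0.05, 2.6], [-0.2, 0, 0, -0.3, -0.7, -0.05, 2.6], [-0.2, 0, 0, -0.2, -0.7, -0.05, 2.6]]])

```text
time_s: 4.8
eef_pos: [0.5454, 0.0559, 0.1162]
tool_rot: [2.337, 2.095, 0.012]
force: [1.7, 6.2, 4.9]
gripper_width: 0.0263
```

```bash
python3 -c "import look"
```

```text
4.8 [0.54543594 0.05591214 0.11623576] [2.33738683 2.09544887 0.012059  ] [-72.475064   -22.59535183] 0.026271600039007893 [1.7307792  6.22959886 4.90519865]
turn fix deg wx,wy,wz [-0.19  0.42 -0.85] tip trk [-72.8 -22.1] tip z 0.0437
```

Emit:
send_rows(targets=[[[-0.2, 0.3, -0.5, -0.15, -0.8, -0.05, 2.6], [-0.2, 0.1, -0.3, -0.15, -0.8, -0.05, 2.6], [-0.2, 0.1, 0, -0.15, -0.8, -0.05, 2.6], [-0.2, 0.1, 0, -0.15, -0.8, -0.05, 2.6]]])

```text
time_s: 5.2
eef_pos: [0.5435, 0.0349, 0.1163]
tool_rot: [-2.343, -2.092, -0.007]
force: [0.2, 7.3, 5.9]
gripper_width: 0.0262
```

```bash
python3 -c "import look"
```

```text
5.2 [0.54353369 0.03490425 0.11626932] [-2.34303777 -2.09242391 -0.00748219] [-51.39314364 -21.88640004] 0.0261894389251693 [0.20833582 7.26827311 5.85808502]
turn fix deg wx,wy,wz [-0.19  0.19 -0.63] tip trk [-51.7 -21.7] tip z 0.0438
```

Emit:
send_rows(targets=[[[-0.2, 0.2, -0.4, -0.15, -0.8, -0.05, 2.6], [-0.2, 0.1, -0.2, -0.15, -0.8, -0.05, 2.6], [-0.2, 0.1, -0.1, -0.15, -0.8, -0.05, 2.6], [-0.2, 0.1, 0, -0.15, -0.8, -0.05, 2.6], [-0.2, 0.1, 0, -0.15, -0.8, -0.05, 2.6]]])

```text
time_s: 5.7
eef_pos: [0.5407, 0.0091, 0.1163]
tool_rot: [-2.339, -2.092, -0.004]
force: [0.8, 6.6, 7.0]
gripper_width: 0.0259
```

```bash
python3 -c "import look"
```

```text
5.7 [0.54073275 0.00914588 0.11630246] [-2.33894741 -2.09173102 -0.00374042] [-25.48608743 -21.48209394] 0.0258567706767896 [0.7689613  6.6211193  7.02694355]
turn fix deg wx,wy,wz [-0.25 -0.04 -0.71] tip trk [-25.8 -21.6] tip z 0.0438
```

Emit:
send_rows(targets=[[[-0.2, 0, -0.4, -0.15, -0.7, -0.05, 2.6], [-0.2, 0, -0.3, -0.15, -0.6, -0.05, 2.6], [-0.2, 0, -0.1, -0.15, -0.6, -0.05, 2.6]]])

```text
time_s: 6.0
eef_pos: [0.539, -0.0018, 0.1163]
tool_rot: [-2.348, -2.085, -0.008]
force: [0.7, 7.2, 8.0]
gripper_width: 0.0258
```

Emit:
send_rows(targets=[[[-0.2, 0, -0.1, -0.1, -0.5, -0.05, 2.6], [-0.2, 0, 0, -0.1, -0.5, -0.05, 2.6]]])

```text
time_s: 6.2
eef_pos: [0.5385, -0.0061, 0.1162]
tool_rot: [-2.344, -2.09, -0.011]
force: [1.0, 7.4, 7.2]
gripper_width: 0.0261
```

```bash
python3 -c "import look"
```

```text
6.2 [ 0.53848828 -0.00605162  0.11624431] [-2.34428872 -2.09022406 -0.01061995] [-10.12770913 -21.83092514] 0.026140244309023303 [0.96888724 7.41666508 7.18997974]
turn fix deg wx,wy,wz [-0.29  0.26 -0.54] tip trk [-10.5 -21.5] tip z 0.0437
```

Emit:
send_rows(targets=[[[-0.3, 0.2, -0.3, -0.1, -0.5, -0.05, 2.6], [-0.2, 0.1, -0.1, -0.1, -0.5, -0.05, 2.6]]])

```text
time_s: 6.4
eef_pos: [0.5382, -0.01, 0.1163]
tool_rot: [-2.345, -2.088, -0.006]
force: [1.3, 7.1, 8.1]
gripper_width: 0.0261
```

Emit:
send_rows(targets=[[[-0.2, 0.1, -0.1, -0.1, -0.5, -0.05, 2.6], [-0.2, 0.1, -0.1, -0.1, -0.5, -0.05, 2.6]]])

```text
time_s: 6.6
eef_pos: [0.5379, -0.0137, 0.1163]
tool_rot: [-2.34, -2.089, -0.004]
force: [-0.1, 6.9, 7.4]
gripper_width: 0.0262
```

```bash
python3 -c "import look"
```

```text
6.6 [ 0.53789651 -0.0136508   0.11630149] [-2.34040669 -2.0893697  -0.00440879] [ -2.51365077 -21.4788778 ] 0.026166976424120615 [-0.0765124   6.91748124  7.43858743]
turn fix deg wx,wy,wz [-0.29 -0.04 -0.61] tip trk [ -2.9 -21.6] tip z 0.0438
```

Emit:
send_rows(targets=[[[-0.3, 0, -0.3, -0.1, -0.5, -0.05, 2.6], [-0.2, 0, -0.1, -0.1, -0.5, -0.05, 2.6]]])

```text
time_s: 6.8
eef_pos: [0.5379, -0.0142, 0.1163]
tool_rot: [-2.337, -2.091, -0.009]
force: [0.4, 10.7, 8.3]
gripper_width: 0.0263
```

Emit:
send_rows(targets=[[[-0.2, 0, -0.1, -0.1, -0.5, -0.05, 2.6], [-0.2, 0, -0.1, -0.1, -0.5, -0.05, 2.6]]])

```text
time_s: 7.0
eef_pos: [0.5378, -0.0145, 0.1164]
tool_rot: [-2.328, -2.097, -0.015]
force: [0.9, 10.5, 8.5]
gripper_width: 0.0261
```

Run:
```python
from look import *
for n in('scene','top'):
    im=eyes.snapshot(n)[:,:,::-1]; cv2.imwrite(f'pics/{n}3.png',im)
a=cv2.imread('pics/scene3.png')[190:340,230:400]; b=cv2.imread('pics/top3.png')[200:350,240:410]
cv2.imwrite('pics/c3.png',cv2.resize(np.hstack([a,b]),None,fx=2.3,fy=2.3,interpolation=cv2.INTER_CUBIC))
```

```text
7.0 [ 0.53777576 -0.01451377  0.11637828] [-2.32780402 -2.09656326 -0.01479053] [ -1.64237132 -21.49204674] 0.026114731058474352 [ 0.85885595 10.52816664  8.50310276]
turn fix deg wx,wy,wz [-0.74  0.07 -1.12] tip trk [ -2.6 -21.5] tip z 0.0439
```

View pics/c3.png

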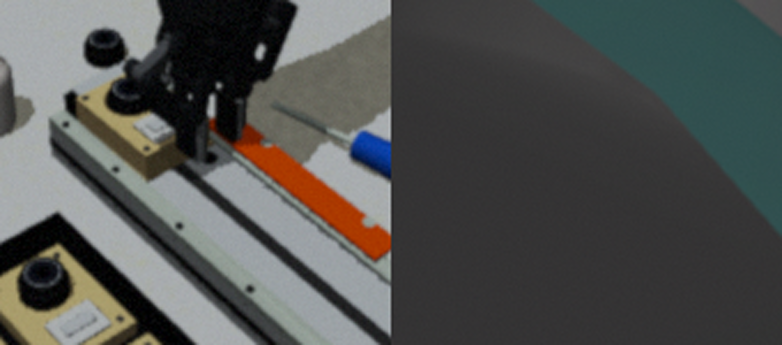

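The push force jumped from 7 to 10.5 N and motion stopped; the picture shows the pallet against the end block. One firmer nudge, then I back off slightly with the bar still pressed, then lift.

Emit:
send_rows(targets=[[[-0.6, 0.1, -0.4, -0.15, -0.9, -0.05, 2.6], [-0.4, 0, -0.4, -0.15, -0.9, -0.05, 2.6], [-0.2, 0, -0.2, -0.15, -0.9, -0.05, 2.6]]])

```text
time_s: 7.4
eef_pos: [0.5386, -0.0159, 0.1164]
tool_rot: [-2.312, -2.105, -0.025]
force: [1.1, 14.9, 8.3]
gripper_width: 0.0261
```

```bash
python3 -c "import look"
```

```text
7.4 [ 0.53858983 -0.01590784  0.11644399] [-2.31197116 -2.10464692 -0.0246707 ] [ -0.35961222 -20.51190559] 0.026146172972026406 [ 1.0970346  14.93587916  8.31849604]
turn fix deg wx,wy,wz [-1.25  0.09 -1.73] tip trk [ -1.9 -20.6] tip z 0.044
```

Emit:
send_rows(targets=[[[0, 0, 0, 0.1, 0.5, 0, 2.6], [0, 0, 0, 0, 0.2, 0, 2.6], [0, 0, 0, 0, 0, 0, 2.6]]])

```text
time_s: 7.7
eef_pos: [0.54, -0.0085, 0.1172]
tool_rot: [-2.308, -2.11, -0.026]
force: [-0.3, 1.6, 5.1]
gripper_width: 0.0261
```

```bash
python3 -c "import look"
```

```text
7.7 [ 0.53997904 -0.00848413  0.11724502] [-2.30824923 -2.11039626 -0.02646257] [ -7.89810704 -20.05092454] 0.026059740677584767 [-0.27515385  1.55963005  5.0639952 ]
turn fix deg wx,wy,wz [-1.24  0.18 -1.97] tip trk [ -9.5 -20. ] tip z 0.0448
```

Emit:
send_rows(targets=[[[0, 0, 0, 0, 0.1, 0.8, 2.6], [0, 0, 0, 0, 0.1, 1.5, 2.6], [0, 0, 0, 0, 0, 3, 2.6], [0, 0, 0, 0, 0, 4, 2.6], [0, 0, 0, 0, 1, 4, 2.6]]])

```text
time_s: 8.2
eef_pos: [0.5342, -0.0007, 0.2491]
tool_rot: [-2.309, -2.1, -0.002]
force: [1.3, 0.6, -0.4]
gripper_width: 0.0258
```

Emit:
send_rows(targets=[[[0, 0, 0, -1, 4, 2, 2.6], [0, 0, 0, -1, 4, 1, 2.6], [0, 0, 0, -1, 4, 0, 2.6], [0, 0, 0, -1, 4, 0, 2.6], [0, 0, 0, -1, 4, 0, 2.6]]])

```text
time_s: 8.7
eef_pos: [0.4845, 0.1957, 0.2874]
tool_rot: [-2.335, -2.086, -0.014]
force: [1.0, 0.8, -0.3]
gripper_width: 0.026
```

Emit:
send_rows(targets=[[[0, 0, 0, -1, 4.5, 0, 2.6], [0, 0, 0, -1, 4.5, 0, 2.6], [0, 0, 0, -1, 4.5, 0, 2.6], [0, 0, 0, -1, 4.5, 0, 2.6], [0, 0, 0, 0, 0, 0, 2.6]]])

```text
time_s: 9.2
eef_pos: [0.4369, 0.3858, 0.2868]
tool_rot: [-2.327, -2.093, -0.009]
force: [-0.2, 0.4, 0.0]
gripper_width: 0.0261
```

Run:
```python
from look import *
for n,(y,x) in {'scene':(190,230),'top':(200,240)}.items():
    im=eyes.snapshot(n)[:,:,::-1].copy(); ci=eyes.camera_info(n)
    hsv=cv2.cvtColor(im,cv2.COLOR_BGR2HSV); ys,xs=np.nonzero(cv2.inRange(hsv,(5,180,100),(18,255,255)))
    print(n,[trk(np.mean(back(ci,np.c_[xs,ys],z),0)) for z in(.054,.044)])
    im0=cv2.imread(f'pics/{n}0.png'); d=cv2.absdiff(im,im0).max(2)>40; print('changed px',d.sum())
    cv2.imwrite(f'pics/{n}4.png',im)
a=cv2.imread('pics/scene4.png')[190:340,230:400]; b=cv2.imread('pics/top4.png')[200:350,240:410]
cv2.imwrite('pics/c4.png',cv2.resize(np.hstack([a,b]),None,fx=2.3,fy=2.3,interpolation=cv2.INTER_CUBIC))
```

```text
9.2 [0.43690969 0.38576301 0.28679645] [-2.32732034 -2.09318128 -0.00890633] [-386.38261397 -171.05946474] 0.026078016644851557 [-0.17999997  0.38897647  0.03096756]
turn fix deg wx,wy,wz [-0.71 -0.2  -1.04] tip trk [-387.2 -171.4] tip z 0.2143
scene [array([-70.20043736, -44.69538292]), array([-62.99877455, -52.55270057])]
changed px 11788
top [array([-64.23583549, -46.95599676]), array([-65.07998113, -45.83674029])]
changed px 4185
```

View pics/c4.png

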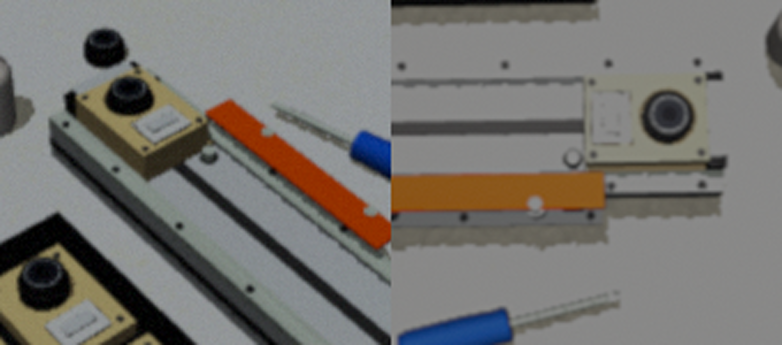

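The pallet sits against the end block with the module seated. The pin stands up behind it at crop pixels (208,155) and (572,157). The bar's centre in the scene view matches its starting value, so it is fully up. Handing in.

```bash
python3 -c "
from rig import arm
print(arm.close_job())"
```

```text
the job is handed in; nothing more can be done
None
```

The pallet is home against the black end block, and the stop pin has sprung up behind it. The job was handed in at about 9.3 s of the 32 s allowed.

**What I did:** I pressed the bar down about 10 mm with one fingertip and held it while the other finger pushed the pallet's rear face along the track. Near the end the push force rose from about 7 N to 10.5 N and the pallet stopped. A firmer nudge of 15 N moved the fingertip less than 1 mm. I then backed off about 7 mm with the bar still held, lifted straight up and moved the hand well clear.

**Last checks:**
- **Pallet and module:** both cameras show the pallet against the end block with the module still seated.
- **Pin and bar:** the pin is visible above the deck behind the pallet. The bar's position in the scene picture matches its starting value, so it is fully up.
- **Other things on the bench:** those in the last crops look undisturbed, and the fingers went nowhere near any of them. I did not measure their positions.
- **Hand:** the force reading is about zero and the hand touches nothing.

No check failed. The one oddity was small sideways drifts of up to 2 mm during the push, which I corrected as I went.

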